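# Hang the washed visor headbands to dry

## Robot

A 6-joint arm with a two-finger parallel gripper is mounted at the origin on the work surface. World frame = base frame: x ahead of the robot, y to its left, z up, the work surface at z = 0. Lengths are in m, angles in rad, forces in N, time in s.
With the tool pointing down it reaches from about 0.25 to 0.8 m from the base axis. Payload 8.5 kg.
Tool frame: the origin (TCP) lies where the fingers leave the gripper's body, on its centre line; the fingertips stand 73 mm ahead of it and the grasp point (between the pads) lies 54 mm ahead of it; z points along the fingers, y is the direction in which the jaws open and shut (so a half turn about z gives the same grasp; the last joint's range is limited). The gripper opens to 85 mm and grips with 20 to 120 N. Pads are 22 mm wide; open, the fingers measure 114 mm over their backs; the gripper's body (76 mm by 85 mm) begins 54 mm behind the grasp point. The pads swing forward as they close: fully open they stand 13 mm farther back than shut.
Start: joints at [-1.271, 0.238, -0.013, 1.319, 0, 1.571], TCP at [0.155, -0.502, 0.304] pointing down, gripper open.
Joint ranges: [-2.66, 2.66], [-1.03, 1.9], [-1.14, 1.46], [-1.82, 2.27], [-1.45, 1.34], [-3.14, 3.14]. Speed limits (rad/s): [2.22, 2.22, 2.79, 3.14, 3.14, 3.14].

## Interface

Orientations are given as a rotation vector (axis times angle).
In Python, from station import sensors, vision, r gives the robot as it stands.
- The arm moves only by the tool send_rows, never from a script. Its argument "series" is a list of rows, each a list of 2 entries, a list of its own where there are three numbers: the shift along the tool's x, y, z in cm, then the turn about the tool's z in degrees. In form: [[[tx, ty, tz], yaw], ...]. A call has 1 to 20 rows; each row is the pose to reach, as a shift and turn from the pose measured when the call began, along the tool's axes at that moment; what a row does not reach only later rows make up. A row lasts 1/8 s, in which the tool goes at most 62.5 mm and 10.7 degrees, less where a joint would pass 70% of its speed; a pose out of reach is approached as far as the arm can. A call with a gripper value outside its range is refused whole. "fingers" is the closure, from 0 (fully open) to 1 (shut), set as the call begins (left out, the last holds). The fingers move at their own pace and stop on an object; "squeeze" is the grip in N (left out, the last holds). Time passes only in rows, so rows that repeat a pose let the fingers close. It gives the time, the measured TCP pose, the force and the opening at its end, in the units of the state.
- sensors.sense(): the state, without advancing time (a new reading comes with each control period).
- vision.grab_frame(name): name is "scene" or "side" or "wrist"; returns the picture (400x640x3 uint8, red, green, blue); there is no depth.
- vision.camera_params(name): a dict with "vertical_fov" (degrees; the focal length in pixels is half the picture's height over the tangent of half this angle, whatever the lens; pixels are square), "cx", "cy" (the principal point, pixels), "D" ([k1, k2, p1, p2, k3] as OpenCV has them; the pictures are not rectified), "origin" and "orientation" of the camera in the world. Camera axes: x right, y down, z forward; pixel columns grow to the right and rows downward; lengths in m; the calibration is good to about 2 mm. A picture is of the moment at which its call begins: read the wrist's pose just before it. camera_params takes no time and is no camera call; for the wrist camera it gives the pose at the moment of the call.
- r.close_job(): hands the job in, once; it reports no verdict.
The state is a dict: "t": time; "joints": joint angles; "qvel": joint speeds; "tau": joint torques, N m; "ee_pos": TCP position; "eef_rot": TCP orientation; "wrist_force": force on the tool from outside, world axes, zero at the start; "ft_torque": the same for the moment, N m; "opening": finger opening in m.
Only numpy, scipy, OpenCV 4.12 (cv2) and the standard library are available. Lean on these libraries where they do the work, as an engineer would, in place of code of your own. Each camera call takes 0.05 s, during which the arm holds its last target. There are 200 camera calls.

## Task

Lift the three face-shield headbands off the cartons and hang them over the drying rail next to the one already there: knob up, square across the bar, one arm on each side of it, and a finger's width of air between neighbouring headbands. Leave the one that already hangs, the cartons and everything else where they are, and do not drop a headband on the table.

Things in the scene. Friction and masses are not known exactly. Their poses are not given: they have to be found in the camera images.
- visor_a: Grey face-shield headband, rigid inverted U: flat crown 84 (x) x 30 (y) x 5 mm, 45-degree shoulders, two arms down to 95 mm below the origin, 104 mm apart inside, 134 outside. Black round knob to grip, 34 mm diameter, on the crown from 5 to 41 mm above the origin. Origin: middle of crown underside; z up, x arm to arm, y band width. Starts perched across carton_a, knob up.
- visor_b: Grey face-shield headband, rigid inverted U: flat crown 84 (x) x 30 (y) x 5 mm, 45-degree shoulders, two arms down to 95 mm below the origin, 104 mm apart inside, 134 outside. Black round knob to grip, 34 mm diameter, on the crown from 5 to 41 mm above the origin. Origin: middle of crown underside; z up, x arm to arm, y band width. Starts perched across carton_b, knob up.
- visor_c: Grey face-shield headband, rigid inverted U: flat crown 84 (x) x 30 (y) x 5 mm, 45-degree shoulders, two arms down to 95 mm below the origin, 104 mm apart inside, 134 outside. Black round knob to grip, 34 mm diameter, on the crown from 5 to 41 mm above the origin. Origin: middle of crown underside; z up, x arm to arm, y band width. Starts perched across carton_c, knob up.
- visor_hung: Grey face-shield headband, rigid inverted U: flat crown 84 (x) x 30 (y) x 5 mm, 45-degree shoulders, two arms down to 95 mm below the origin, 104 mm apart inside, 134 outside. Black round knob to grip, 34 mm diameter, on the crown from 5 to 41 mm above the origin. Origin: middle of crown underside; z up, x arm to arm, y band width. Already hangs on the rail; leave it.
- rack: Drying rail, fixed: a level round steel bar, 16 mm diameter, its top 150 mm above the table, along the rack's y between two 16 mm posts at y = -145 and +145 mm (end balls 22 mm), on a steel foot 160 (x) by 290 (y) by 6 mm. Origin: centre of the foot's underside, below the bar's middle; z up.
- carton_a: White carton with a dark band near the top, 64 mm (x) by 130 mm (y), 105 mm high, standing loose on the table; origin: centre of its underside. A headband is perched across its top. Bystander.
- carton_b: White carton with a dark band near the top, 64 mm (x) by 130 mm (y), 140 mm high, standing loose on the table; origin: centre of its underside. A headband is perched across its top. Bystander.
- carton_c: White carton with a dark band near the top, 64 mm (x) by 130 mm (y), 120 mm high, standing loose on the table; origin: centre of its underside. A headband is perched across its top. Bystander.
- bottle: Square white bottle, 50 x 50 mm, 125 mm to the shoulder, 165 mm with its cap, standing; origin: centre of its underside, z up. Bystander.
- tub_near: Short square white tub, 50 x 50 mm, 95 mm tall with its round cap, standing; origin: centre of its underside, z up. Bystander.
- tub_far: Short square white tub, 50 x 50 mm, 95 mm tall with its round cap, standing; origin: centre of its underside, z up. Bystander.
- spray: Green trigger spray bottle, 54 mm diameter, 182 mm tall, standing; origin: centre of its underside, z up. Bystander.
- jar: Round jar, 68 mm diameter, 90 mm tall, standing; origin: centre of its underside, z up. Bystander.
- dish: Round brown pulp dish, 124 mm across, 35 mm high, with wrapped syringes; origin: centre of its underside. Bystander.

How it is judged:
By the outcome, as a careful person would: the job done as asked, in the order asked, and still so for the second after the job is handed in, with the robot touching nothing.
It also fails if it takes over 69 s, if anything falls off the work surface, if the arm or the gripper's body presses on something with over 40 N, if the wrist force passes 120 N, or if a joint passes its speed limit or range.

## Working session

There is one attempt and no reset: what is moved stays moved. The work goes in short steps, Python scripts to look and compute and a tool call to move; the robot and the scene stay as the last step left them, time stands still between calls to the robot, and variables do not carry over. Pictures are saved under pics/ and viewed, about 8 in all and at most 12, crops included, and the job is handed in when it is done.

Besides the shell and the picture viewer there is one more tool, called after "Call:" by a JSON object that holds its "api" and its "payload". send_rows: Moves the arm, as the interface text tells. Its arguments: {"type":"object","properties":{"series":{"type":"array"},"fingers":{"type":"number"},"squeeze":{"type":"number"}},"required":["series"]}

```bash
mkdir -p pics; ls; python3 - <<'E'
from station import sensors, vision, r
import cv2
s=sensors.sense();print(s)
for n in ["scene","side"]:
    print(n,vision.camera_params(n)); cv2.imwrite(f"pics/{n}0.png",vision.grab_frame(n)[:,:,::-1])
print(vision.camera_params("wrist"))
E
```

```text
pics
{'t': 0.0, 'joints': array([-1.27098631e+00,  2.38791558e-01, -1.42714466e-02,  1.31922736e+00,
       -9.46639835e-06,  1.57078821e+00]), 'qvel': array([ 7.61475401e-05, -1.87393053e-03,  1.97598532e-04, -6.32819047e-04,
        4.87512615e-04,  1.40358842e-04]), 'tau': array([ 1.43537670e-05, -5.38780510e+01,  3.46434832e+01,  1.85537513e-02,
       -1.36148587e-04,  7.48520222e-06]), 'ee_pos': array([ 0.15495376, -0.50126817,  0.30326522]), 'eef_rot': array([-3.10489929e+00, -4.68970865e-01,  3.65008344e-04]), 'wrist_force': array([-0.26012873,  0.48998975,  0.15921698]), 'ft_torque': array([-0.01428152,  0.00132654,  0.0008066 ]), 'opening': 0.08529448487749076}
scene {'vertical_fov': 48.01897510890887, 'cx': 313.5935046967894, 'cy': 190.65722217321718, 'D': array([-0.12108782,  0.        ,  0.        ,  0.        ,  0.        ]), 'origin': array([ 1.06454638, -0.75249072,  1.09281969]), 'orientation': array([-2.26241712, -0.73153134,  0.29753237])}
side {'vertical_fov': 49.06851348048015, 'cx': 320.80501622118277, 'cy': 198.66658474569797, 'D': array([0.02846574, 0.        , 0.        , 0.        , 0.        ]), 'origin': array([0.26649715, 1.20113411, 1.03124864]), 'orientation': array([-0.25949398,  2.71235353, -1.36001962])}
{'vertical_fov': 63.18522794580166, 'cx': 315.94053716331854, 'cy': 197.27413058622048, 'D': array([-0.05787902,  0.        ,  0.        ,  0.        ,  0.        ]), 'origin': array([ 0.23288368, -0.47709884,  0.37334413]), 'orientation': array([ 2.30890482, -1.70259168, -0.27976288])}
```

View pics/scene0.png

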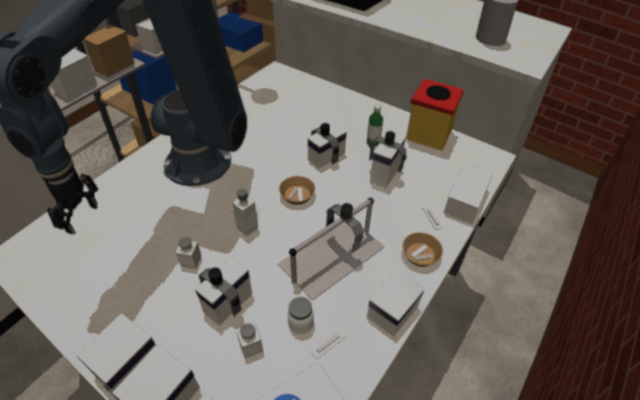

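View pics/side0.png

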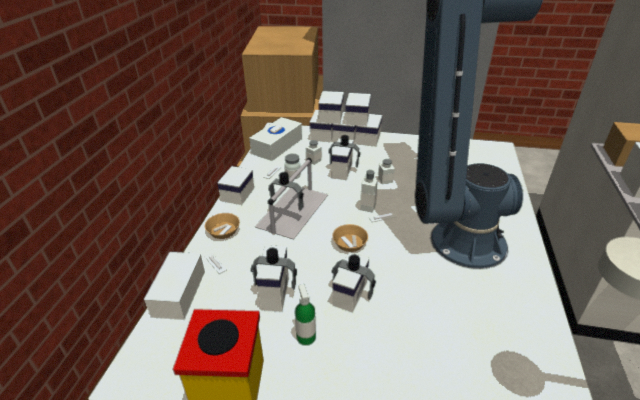

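The scene view shows visor knobs near (215,275), (325,130) and (390,138), the hung one at (346,211), and the rail balls at (292,252) and (370,201). In the side view the same knobs are near (345,141), (354,262) and (272,255), with the hung one at (284,178).

```bash
cat > h.py <<'E'
import numpy as np, cv2
from scipy.spatial.transform import Rotation as R
def K(p):
    f=200/np.tan(np.radians(p["vertical_fov"]/2)); return np.array([[f,0,p["cx"]],[0,f,p["cy"]],[0,0,1]])
def ray(p,uv):
    n=cv2.undistortPoints(np.array(uv,float).reshape(-1,1,2),K(p),p["D"]).reshape(-1,2)
    d=R.from_rotvec(p["orientation"]).apply(np.c_[n,np.ones(len(n))]); return np.array(p["origin"]),d/np.linalg.norm(d,axis=1)[:,None]
def onz(p,uv,z):
    o,d=ray(p,uv); return o+d*((z-o[2])/d[:,2])[:,None]
def tri(pa,ua,pb,ub):
    (a,da),(b,db)=ray(pa,ua),ray(pb,ub); da,db=da[0],db[0]
    s=np.linalg.lstsq(np.c_[da,-db],b-a,rcond=None)[0]
    x,y=a+s[0]*da,b+s[1]*db; return (x+y)/2,np.linalg.norm(x-y)
def proj(p,X):
    Rw=R.from_rotvec(p["orientation"]).inv(); return cv2.projectPoints(Rw.apply(np.atleast_2d(X)-p["origin"]),np.zeros(3),np.zeros(3),K(p),p["D"])[0].reshape(-1,2)
def blob(im,c,w=14,th=45):
    x,y=c; m=(im[y-w:y+w,x-w:x+w].max(2)<th).astype(np.uint8)
    n,l,s,ce=cv2.connectedComponentsWithStats(m)
    i=1+np.argmax(s[1:,4]); return ce[i]+[x-w,y-w],s[i]
E
python3 - <<'E'
from h import *; from station import vision
S=cv2.imread("pics/scene0.png");D=cv2.imread("pics/side0.png")
ps,pd=vision.camera_params("scene"),vision.camera_params("side")
for n,a,b in [("s1",(215,275),(345,141)),("s2",(325,130),(354,262)),("s3",(390,138),(272,255)),("hung",(346,211),(284,178)),("ball1",(292,252),(308,162)),("ball2",(370,201),(267,200))]:
    (u,su),(v,sv)=blob(S,a,9),blob(D,b,9)
    print(n,u,su,v,sv,*[np.round(t,4) for t in tri(ps,u,pd,v)],np.round(tri(ps,a,pd,b)[0],3))
crops=[cv2.resize(im[y-33:y+33,x-33:x+33],(265,265),interpolation=2) for im,x,y in [(S,222,285),(S,327,145),(S,388,155),(D,345,155),(D,352,278),(D,273,275)]]
cv2.imwrite("pics/m.png",np.vstack([np.hstack(crops[:3]),np.hstack(crops[3:])]))
E
```

```text
s1 [215.01818182 276.26666667] [  3   3  13  15 165] [344.37931034 140.60344828] [ 5  4  7 10 58] [ 0.4898 -0.3766  0.1428] 0.0018 [ 0.487 -0.374  0.143]
s2 [324.65168539 129.69662921] [ 5  3  8 13 89] [353.47794118 263.02941176] [  3   3  11  15 136] [0.3586 0.3    0.1271] 0.0011 [0.359 0.298 0.128]
s3 [389.26086957 138.45652174] [ 4  3  9 13 92] [272.06666667 256.22962963] [  4   3  11  15 135] [0.5849 0.3503 0.1618] 0.0015 [0.586 0.349 0.165]
hung [345.88028169 211.52112676] [  4   2  11  16 142] [283.61797753 178.51685393] [ 5  4  9 12 89] [ 0.6504 -0.0197  0.1725] 0.0016 [ 0.65  -0.02   0.175]
ball1 [292.5    252.1875] [ 7  6  6  7 32] [310. 159.] [11  6  1  1  1] [ 0.6    -0.2029  0.1461] 0.0085 [ 0.601 -0.197  0.138]Traceback (most recent call last):
  File "<stdin>", line 5, in <module>
  File "h.py", line 19, in blob
    i=1+np.argmax(s[1:,4]); return ce[i]+[x-w,y-w],s[i]
        ~~~~~~~~~^^^^^^^^^
    return _wrapfunc(a, 'argmax', axis=axis, out=out, **kwds)
    return bound(*args, **kwds)
ValueError: attempt to get argmax of an empty sequence
```

```bash
python3 - <<'E'
from h import *
S=cv2.imread("pics/scene0.png");D=cv2.imread("pics/side0.png")
def c(im,x,y,w): return cv2.resize(im[y-w:y+w,x-w:x+w],(200,200) if w<40 else (400,400),interpolation=2)
q=[c(S,222,285,30),c(S,327,145,30),c(S,388,155,30),c(D,345,155,30)]
q2=[c(D,352,278,30),c(D,273,275,30)]
top=np.hstack([c(S,332,235,55),c(D,290,185,55)])
row=np.hstack(q)
cv2.imwrite("pics/m.png",np.vstack([top,row]))
E
```

```text
(no output)
```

View pics/m.png

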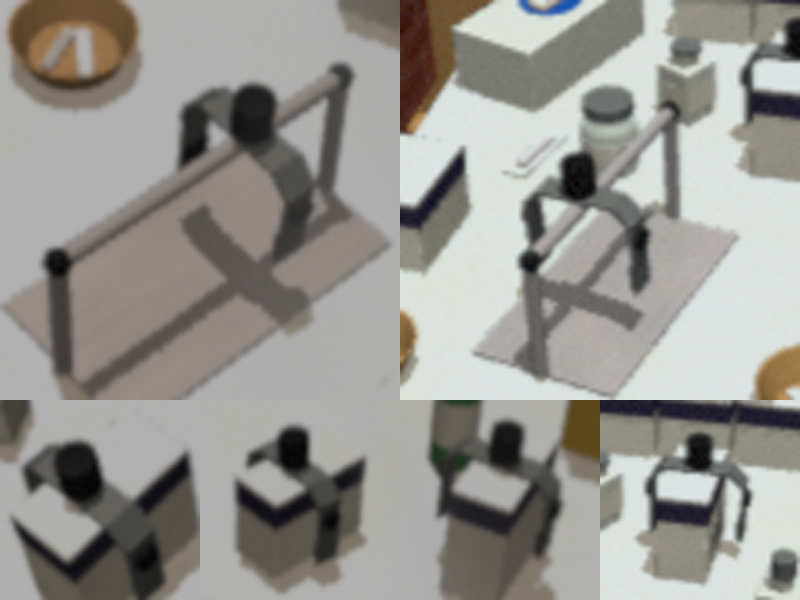

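The rack crops show the balls at about (292.7,252) and (370.5,200.9) in the scene view, and (309.8,160.8) and (270.8,201.8) in the side view. The bands look perpendicular to the cartons' long sides, and the hung one sits towards the +y end of the rail.

```bash
cat >> h.py <<'E'
def go(s,X,head=None):
    """tool-frame cm shift and yaw deg from state s to TCP X with jaw axis (tool y) along world heading head (deg, mod 180)"""
    T=R.from_rotvec(s["eef_rot"]); t=T.inv().apply(np.array(X)-s["ee_pos"])*100
    y=T.as_matrix()[:,1]; cur=np.degrees(np.arctan2(y[1],y[0]))
    yaw=None if head is None else -((head-cur+90)%180-90)
    return np.round(t,2), yaw, "j6",round(float(np.degrees(s["joints"][5])),1),"curhead",round(float(cur),1)
E
python3 - <<'E'
from h import *; from station import vision,sensors
ps,pd=vision.camera_params("scene"),vision.camera_params("side")
b1,e1=tri(ps,(292.7,252),pd,(309.8,160.8)); b2,e2=tri(ps,(370.5,200.9),pd,(270.8,201.8))
print(b1,e1,b2,e2); m=(b1+b2)/2; d=(b2-b1)[:2]; print("len",np.linalg.norm(d)); d/=np.linalg.norm(d)
print("mid",m,"dir",np.degrees(np.arctan2(d[1],d[0])),"hung along",(np.array([.6504,-.0197])-m[:2])@d, "off",np.cross(d,np.array([.6504,-.0197])-m[:2]))
s=sensors.sense(); w=vision.camera_params("wrist")
T=R.from_rotvec(s["eef_rot"]);print("cam in tool",T.inv().apply(w["origin"]-s["ee_pos"]),(T.inv()*R.from_rotvec(w["orientation"])).as_matrix())
# carton/visor headings from arm tips, rough: lines in scene crop at carton top
for n,c in [("s1",(.4898,-.3766)),("s2",(.3586,.3)),("s3",(.5849,.3503))]: print(n,go(s,[*c,.35],0))
E
```

```text
[ 0.59879722 -0.19887523  0.1409717 ] 0.006005474314227738 [0.6712282  0.08137506 0.14241065] 0.00470983452170004
len 0.28945893536020395
mid [ 0.63501271 -0.05875009  0.14169118] dir 75.50894546601654 hung along 0.041658118186259294 off -0.00512631211403611
cam in tool [ 0.08159242 -0.00021792 -0.06998513] [[-4.39538946e-05 -9.48060915e-01 -3.18088824e-01]
 [ 9.99999974e-01  2.88999667e-05 -2.24317288e-04]
 [ 2.21859210e-04 -3.18088826e-01  9.48060889e-01]]
s1 (array([35.67, -2.03, -4.66]), np.float64(-72.82177330052457), 'j6', 90.0, 'curhead', -72.8)
s2 (array([ 43.12, -70.55,  -4.57]), np.float64(-72.82177330052457), 'j6', 90.0, 'curhead', -72.8)
s3 (array([ 66.23, -68.67,  -4.58]), np.float64(-72.82177330052457), 'j6', 90.0, 'curhead', -72.8)<stdin>:5: DeprecationWarning: Arrays of 2-dimensional vectors are deprecated. Use arrays of 3-dimensional vectors instead. (deprecated in NumPy 2.0)
```

Call:
{"api": "send_rows", "payload": {"series": [[[9,-0.5,-0.7],-10],[[18,-1,-0.7],-20],[[27,-1.5,-0.7],-30],[[35.7,-2,-0.7],-40],[[35.7,-2,-0.7],-50],[[35.7,-2,-0.7],-58],[[35.7,-2,-0.7],-58],[[35.7,-2,-0.7],-58],[[35.7,-2,-0.7],-58]], "fingers": 0}}

```text
t: 1.23
ee_pos: [0.4892, -0.3773, 0.3104]
eef_rot: [-2.49, -1.913, -0.0]
wrist_force: [-0.3, 0.3, 0.1]
opening: 0.0852
```

```bash
python3 - <<'E'
from h import *; from station import vision,sensors
import json
s=sensors.sense();p=vision.camera_params("wrist");im=vision.grab_frame("wrist")[:,:,::-1].copy()
print(s["t"],s["ee_pos"],s["eef_rot"],s["joints"])
cv2.imwrite("pics/w1.png",im); np.save("w1.npy",p,allow_pickle=True)
print(proj(p,[[.4898,-.3766,.143]]))
E
```

```text
1.225 [ 0.48915718 -0.37725633  0.31042308] [-2.49002104e+00 -1.91317874e+00 -3.47923520e-04] [-6.57177433e-01  4.00470525e-01  2.39593592e-01  1.41127044e+00
  5.86428008e-04  1.17414535e+00]
[[317.24187048 199.29063216]]
```

View pics/w1.png

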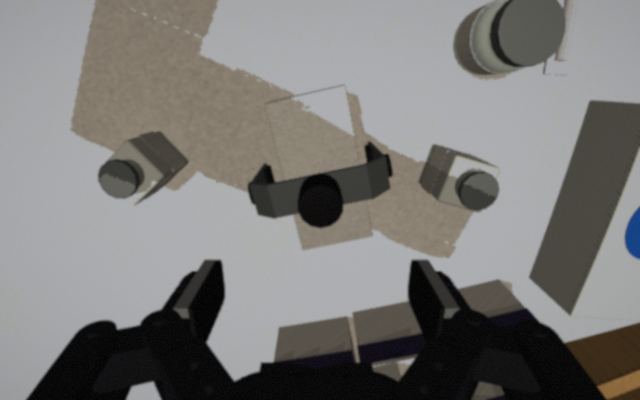

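The wrist view shows visor c with its knob top at about (321,200). The crown's long edges run from about (270,184) to (366,165) and from (272,216) to (378,195).

```bash
python3 - <<'E'
from h import *; from station import vision,sensors
s=sensors.sense();p=np.load("w1.npy",allow_pickle=True).item()
im=cv2.imread("pics/w1.png")
c,st=blob(im,(321,200),40,32); print("blob",c,st)
hd=lambda a,b,z:(lambda q:np.degrees(np.arctan2(*(q[1]-q[0])[1::-1])))(onz(p,[a,b],z))
print(hd((270,184),(366,165),.125),hd((272,216),(378,195),.125),hd((268,100),(346,85),.12),hd((303,249),(373,235),.12))
print(onz(p,[[321,200],c],.152))
E
```

```text
blob [319.80162162 199.92054054] [  17   14   45   53 1850]
-3.3911841978492396 -3.014974822006607 -4.511045068582433 -2.447018523750369
[[ 0.49311218 -0.37487742  0.152     ]
 [ 0.49226751 -0.37458756  0.152     ]]
```

Call:
{"api": "send_rows", "payload": {"series": [[[0.2,0.2,3],-6],[[0.2,0.2,6],-11.5],[[0.2,0.2,9],-11.5],[[0.2,0.2,10.8],-11.5],[[0.2,0.2,10.8],-11.5],[[0.2,0.2,10.8],-11.5]]}}

```text
t: 2.02
ee_pos: [0.4914, -0.3764, 0.2036]
eef_rot: [2.288, 2.153, 0.001]
wrist_force: [-0.5, 0.0, -0.2]
opening: 0.0856
```

Call:
{"api": "send_rows", "payload": {"series": [[[0,0,0],0],[[0,0,0],0],[[0,0,0],0],[[0,0,0],0],[[0,0,0],0],[[0,0,0],0],[[0,0,0],0],[[0,0,0],0]], "fingers": 1, "squeeze": 50}}

```text
t: 3.02
ee_pos: [0.4917, -0.3765, 0.2043]
eef_rot: [2.287, 2.152, 0.001]
wrist_force: [-0.1, 0.8, 5.4]
opening: 0.0326
```

```bash
python3 - <<'E'
from h import *; from station import vision,sensors
s=sensors.sense();print(s["t"],s["ee_pos"],s["opening"],s["wrist_force"])
# slots
m=np.array([.635,-.0588]);a=np.radians(75.5);d=np.array([np.cos(a),np.sin(a)])
n=np.array([.6504,-.0197]);h=(n-m)@d
for k in (h+.048,h-.048,h-.096): print(k,go(s,[*(m+k*d),.40],-14.5))
E
```

```text
3.025 [ 0.49169259 -0.37652308  0.20425782] 0.032554181094149814 [-0.08097416  0.77765903  5.37447368]
0.0897104248012224 (array([ 41.39,  14.12, -19.56]), np.float64(11.017014117715433), 'j6', 56.0, 'curhead', -3.5)
-0.006289575198777604 (array([ 31.96,  12.28, -19.56]), np.float64(11.017014117715433), 'j6', 56.0, 'curhead', -3.5)
-0.054289575198777605 (array([ 27.25,  11.37, -19.56]), np.float64(11.017014117715433), 'j6', 56.0, 'curhead', -3.5)
```

Call:
{"api": "send_rows", "payload": {"series": [[[0,0,-3],0],[[0,0,-8],0],[[0,0,-13],0],[[0,0,-18],0],[[5,2,-19.6],3],[[11,4.6,-19.6],6],[[17,7,-19.6],9],[[23,9.6,-19.6],11],[[27.2,11.4,-19.6],11],[[27.2,11.4,-19.6],11],[[27.2,11.4,-19.6],11]]}}

```text
t: 4.4
ee_pos: [0.6217, -0.1117, 0.3998]
eef_rot: [2.482, 1.924, -0.0]
wrist_force: [1.0, -0.2, -1.6]
opening: 0.0327
```

```bash
python3 - <<'E'
from h import *; from station import vision,sensors
s=sensors.sense();p=vision.camera_params("wrist");im=vision.grab_frame("wrist")[:,:,::-1].copy()
print(s["t"],s["ee_pos"],s["eef_rot"],s["joints"],s["opening"],s["wrist_force"])
cv2.imwrite("pics/w2.png",im); np.save("w2.npy",p,allow_pickle=True)
print(proj(p,[[.6504,-.0197,.191],[.5988,-.1989,.142],[.6712,.0814,.142]]))
E
```

```text
4.4 [ 0.62165811 -0.11170763  0.39980862] [ 2.48244229e+00  1.92449417e+00 -8.09235325e-05] [-1.77646764e-01  4.30096237e-01  5.12278366e-01  1.65261021e+00
 -4.01378514e-04  1.64502301e+00] 0.03269140724884697 [ 1.02411243 -0.20683757 -1.57901185]
[[322.3587722   70.27867133]
 [315.76972532 249.42345129]
 [315.99997043 -50.12044184]]
```

View pics/w2.png

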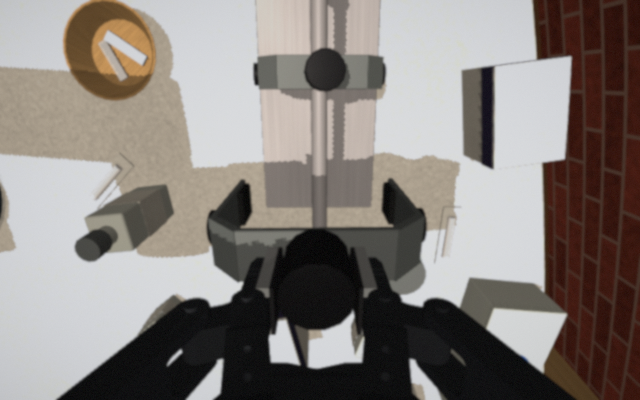

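The wrist view shows the bar running down near u≈318–320, and the hung headband square to it with its knob at about (326,70). The held headband hangs level and straight.

```bash
python3 - <<'E'
from h import *; from station import vision,sensors
s=sensors.sense();p=np.load("w2.npy",allow_pickle=True).item();im=cv2.imread("pics/w2.png").astype(int)
g=im.sum(2)//3
for v in (20,120,150,190,215): print(v,g[v,302:336].tolist())
L=proj(p,[[*(s["ee_pos"][:2]),.15]]);print(L)
c,st=blob(im.astype(np.uint8),(326,70),28,45);print("knob",c,st)
q=onz(p,[c],.182);print(q)
m=np.array([.635,-.0588]);
for col in (275,290,355,370): print(col,g[40:105,col].tolist())
E
```

```text
20 [193, 193, 193, 192, 194, 192, 186, 166, 144, 134, 141, 149, 158, 167, 177, 185, 188, 182, 170, 159, 151, 142, 131, 120, 114, 133, 165, 178, 182, 184, 184, 171, 143, 118]
120 [195, 192, 193, 193, 194, 195, 195, 190, 172, 150, 140, 146, 156, 165, 174, 184, 190, 186, 176, 165, 155, 147, 134, 122, 127, 155, 181, 187, 187, 182, 171, 149, 124, 116]
150 [190, 189, 188, 188, 189, 192, 191, 189, 180, 159, 144, 146, 155, 162, 171, 180, 184, 183, 176, 167, 155, 146, 135, 123, 128, 155, 176, 184, 183, 178, 165, 140, 122, 114]
190 [118, 117, 118, 115, 115, 115, 115, 116, 111, 100, 91, 91, 96, 101, 105, 109, 111, 113, 111, 107, 103, 99, 94, 90, 89, 100, 108, 111, 112, 112, 114, 115, 115, 114]
215 [158, 157, 158, 159, 161, 161, 161, 160, 155, 143, 115, 98, 95, 100, 104, 108, 111, 110, 111, 107, 104, 100, 94, 94, 112, 136, 154, 158, 157, 156, 156, 157, 158, 158]
[[316.10490696 174.11627737]]
knob [331.82727273  70.86363636] [  8   8  39  40 660]
[[ 0.65821139 -0.02170114  0.182     ]]
275 [201, 200, 200, 200, 201, 201, 199, 200, 199, 199, 199, 198, 197, 187, 161, 125, 104, 100, 100, 100, 99, 100
[... 464 characters left out ...]
13, 117, 116, 118, 122, 139, 166, 184, 192, 194, 194, 194, 195, 194, 196]
355 [185, 185, 183, 185, 184, 186, 185, 185, 186, 185, 186, 185, 185, 177, 159, 135, 125, 125, 125, 127, 125, 126, 127, 126, 126, 126, 126, 125, 125, 125, 126, 128, 127, 126, 126, 126, 126, 126, 125, 125, 127, 126, 126, 126, 125, 126, 125, 119, 110, 108, 112, 116, 116, 115, 117, 117, 115, 116, 116, 117, 120, 137, 164, 181, 185]
370 [181, 184, 183, 183, 183, 183, 183, 183, 184, 184, 185, 184, 182, 176, 157, 120, 90, 80, 79, 78, 79, 80, 80, 79, 81, 80, 80, 80, 78, 81, 79, 79, 80, 79, 79, 80, 81, 80, 80, 80, 81, 81, 80, 79, 81, 80, 80, 84, 92, 105, 113, 116, 117, 116, 114, 117, 115, 117, 128, 151, 172, 182, 184, 183, 184]
```

```bash
python3 - <<'E'
from h import *; from station import vision,sensors
s=sensors.sense();p=np.load("w2.npy",allow_pickle=True).item()
b=onz(p,[(318.2,20),(318.6,120),(319,150),(319,215)],.142)
d=b[0]-b[-1];a=np.arctan2(d[1],d[0]);print(b,"barhead",np.degrees(a)); d=np.array([np.cos(a),np.sin(a)]);n=np.array([-d[1],d[0]])
m=b.mean(0)[:2]
e=onz(p,[(320,54.5),(320,87.5)],.155);print("crown",e,np.linalg.norm(e[0]-e[1]))
h=(e.mean(0)[:2]-m)@d; k=onz(p,[(326,70)],.191)[0]; print("knob",k, "off", (k[:2]-m)@n)
mid=np.array([.635,-.0588]);print("rack mid along rel",(mid-m)@d,"hung",h,(mid-m)@n)
hd=np.degrees(a)-90
for sl in (.048,-.048,-.096):
  P=m+(h+sl)*d; print(sl,P,go(s,[*P,.40],hd))
crown=onz(p,[(230,300),(400,300)],.32)
E
```

```text
[[ 0.65896329  0.02579672  0.142     ]
 [ 0.63704533 -0.06162415  0.142     ]
 [ 0.63005508 -0.09070209  0.142     ]
 [ 0.61258628 -0.15940973  0.142     ]] barhead 75.94180533595387
crown [[ 0.65278438 -0.0045091   0.155     ]
 [ 0.64576677 -0.03216188  0.155     ]] 0.02852933385028411
knob [ 0.65329445 -0.02022144  0.191     ] off -0.005621671900432145
rack mid along rel 0.01238688010363781 hung 0.0551070963990329 0.0027538342201149954
0.048 [0.65970796 0.02853417] (array([14.6 ,  0.18, -0.  ]), np.float64(-0.44305970024335295), 'j6', 94.3, 'curhead', -14.5)
-0.048 [ 0.63638886 -0.06459058] (array([5.  , 0.25, 0.  ]), np.float64(-0.44305970024335295), 'j6', 94.3, 'curhead', -14.5)
-0.096 [ 0.62472931 -0.11115295] (array([0.2 , 0.29, 0.  ]), np.float64(-0.44305970024335295), 'j6', 94.3, 'curhead', -14.5)
```

Call:
{"api": "send_rows", "payload": {"series": [[[0.2,0.3,2],-0.4],[[0.2,0.3,5],-0.4],[[0.2,0.3,8],-0.4],[[0.2,0.3,11],-0.4],[[0.2,0.3,13.5],-0.4],[[0.2,0.3,15],-0.4],[[0.2,0.3,16],-0.4],[[0.2,0.3,16.4],-0.4],[[0.2,0.3,16.5],-0.4],[[0.2,0.3,16.5],-0.4]]}}

```text
t: 5.7
ee_pos: [0.6252, -0.1113, 0.2356]
eef_rot: [2.476, 1.931, 0.001]
wrist_force: [-0.3, 1.0, -1.2]
opening: 0.033
```

```bash
python3 - <<'E'
from h import *; from station import vision,sensors
print(sensors.sense())
S=vision.grab_frame("scene")[:,:,::-1];D=vision.grab_frame("side")[:,:,::-1]
c=lambda im,x,y,w:cv2.resize(im[y-w:y+w,x-w:x+w],(400,400),interpolation=2)
cv2.imwrite("pics/m2.png",np.hstack([c(S,325,225,60),c(D,290,175,60)]))
E
```

```text
{'t': 5.7, 'joints': array([-1.76043320e-01,  4.52979662e-01,  1.32356106e-01,  1.24855716e+00,
       -3.85861794e-04,  1.64077833e+00]), 'qvel': array([ 0.00182539, -0.00026691, -0.00051987,  0.00047426, -0.00102587,
       -0.00010473]), 'tau': array([-8.29864293e-02, -7.02599072e+01,  3.44658566e+01, -4.56807471e-02,
       -5.51600388e-03, -4.59679777e-04]), 'ee_pos': array([ 0.62516996, -0.11129999,  0.2356325 ]), 'eef_rot': array([2.47608123e+00, 1.93118029e+00, 1.24557632e-03]), 'wrist_force': array([-0.30063431,  0.95453379, -1.16331961]), 'ft_torque': array([ 0.02862566, -0.05630874,  0.02802941]), 'opening': 0.03299191856832583}
```

View pics/m2.png

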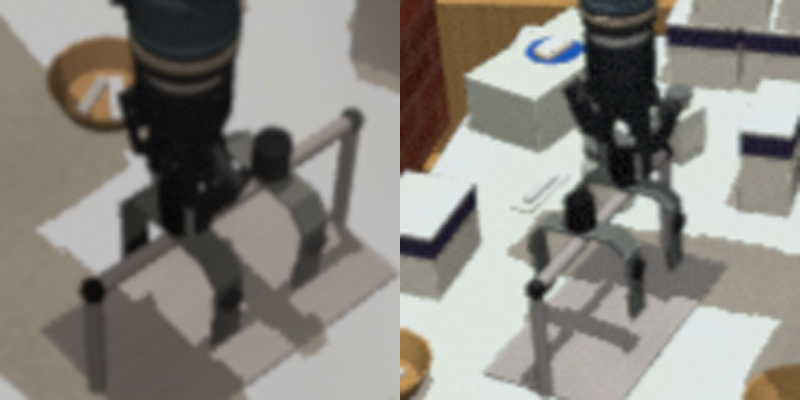

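The held headband sits astride the bar with an arm on each side, about one empty slot away from the hung one. I'll lower it the last 1–2 mm and release.

Call:
{"api": "send_rows", "payload": {"series": [[[0,0,0.1],0],[[0,0,0.2],0],[[0,0,0.2],0]]}}

```text
t: 6.18
ee_pos: [0.6253, -0.1112, 0.2341]
eef_rot: [2.476, 1.931, 0.002]
wrist_force: [-1.4, 0.9, 3.9]
opening: 0.0325
```

Call:
{"api": "send_rows", "payload": {"series": [[[0,0,0],0],[[0,0,0],0],[[0,0,0],0],[[0,0,0],0],[[0,0,0],0],[[0,0,-1],0],[[0,0,-3],0],[[0,0,-6],0],[[0,0,-9],0],[[0,0,-9],0]], "fingers": 0}}

```text
t: 7.42
ee_pos: [0.6259, -0.1113, 0.3274]
eef_rot: [2.472, 1.929, 0.008]
wrist_force: [0.3, 0.6, 0.3]
opening: 0.0851
```

```bash
python3 - <<'E'
from h import *; from station import vision,sensors
s=sensors.sense();print(s["t"],s["ee_pos"],s["opening"])
p=vision.camera_params("wrist");im=vision.grab_frame("wrist")[:,:,::-1]
print("placed knob expected",proj(p,[[.625,-.1115,.173]]),blob(im,tuple(int(v) for v in proj(p,[[.625,-.1115,.173]])[0]),45,45))
cv2.imwrite("pics/w3.png",im)
for n,c,z in (("b",(.5849,.3503),.34),("a",(.3586,.3),.31)): print(n,go(s,[*c,z],-14))
E
```

```text
7.425 [ 0.62591212 -0.11129706  0.32740484] 0.08514787739145872
placed knob expected [[313.79758215 206.44892743]] (array([314.11221591, 207.83285985]), array([  22,   19,   49,   56, 2112], dtype=int32))
b (array([ 43.77, -15.2 ,  -1.37]), np.float64(-0.08693638857404551), 'j6', 94.0, 'curhead', -14.1)
a (array([ 33.39, -35.95,   1.48]), np.float64(-0.08693638857404551), 'j6', 94.0, 'curhead', -14.1)
```

Call:
{"api": "send_rows", "payload": {"series": [[[5,-1.5,-1.4],0],[[11,-4,-1.4],0],[[17,-6,-1.4],0],[[23,-8,-1.4],0],[[29,-10,-1.4],0],[[35,-12,-1.4],0],[[40,-14,-1.4],0],[[43.8,-15.2,-1.4],0],[[43.8,-15.2,-1.4],0],[[43.8,-15.2,-1.4],0]]}}

```text
t: 8.72
ee_pos: [0.5844, 0.3502, 0.338]
eef_rot: [2.474, 1.93, 0.002]
wrist_force: [0.1, -0.6, -0.2]
opening: 0.0855
```

```bash
python3 - <<'E'
from h import *; from station import vision,sensors
s=sensors.sense();p=vision.camera_params("wrist");im=vision.grab_frame("wrist")[:,:,::-1].copy()
print(s["t"],s["ee_pos"])
cv2.imwrite("pics/w4.png",im); np.save("w4.npy",p,allow_pickle=True)
u=proj(p,[[.5849,.3503,.163]])[0];print(u,blob(im,tuple(int(v) for v in u),45,32))
E
```

```text
8.725 [0.58443303 0.35019957 0.33797143]
[316.03975845 196.44713295] (array([318.55539773, 197.44460227]), array([  26,   20,   42,   51, 1408], dtype=int32))
```

View pics/w4.png

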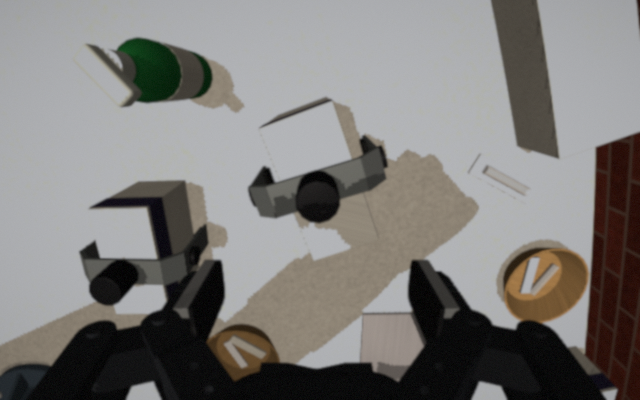

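Visor b's knob is at about (318,198). Its crown edges run from about (270,183) to (358,156) and from (275,217) to (372,189). Visor a is visible at (112,283), nearly parallel to the image's x axis.

```bash
python3 - <<'E'
from h import *; from station import vision,sensors
s=sensors.sense();p=np.load("w4.npy",allow_pickle=True).item()
hd=lambda a,b,z:(lambda q:np.degrees(np.arctan2(*(q[1]-q[0])[1::-1])))(onz(p,[a,b],z))
print(hd((270,183),(358,156),.145),hd((275,217),(372,189),.145),hd((261,129),(332,99),.14),hd((310,260),(345,250),.14))
print("a",hd((110,260),(190,257),.109))
q=onz(p,[(318.5,198)],.169)[0];print(q);
print(go(s,[q[0],q[1]-.0,.224],1))
E
```

```text
3.332667871138148 2.901391160091051 8.140179444068483 3.6446579701223434
a -11.137823946800358
[0.5868988  0.35055561 0.169     ]
(array([ 0.16,  0.14, 11.44]), np.float64(-15.127849337384006), 'j6', 135.1, 'curhead', -14.1)
```

Call:
{"api": "send_rows", "payload": {"series": [[[0.1,0.1,2],-9],[[0.1,0.1,5],-17.3],[[0.1,0.2,8],-17.3],[[0.1,0.2,10.5],-17.3],[[0.1,0.2,11.4],-17.3],[[0.1,0.2,11.4],-17.3]]}}

```text
t: 9.52
ee_pos: [0.5875, 0.349, 0.2245]
eef_rot: [2.157, 2.278, 0.001]
wrist_force: [0.3, -0.3, 0.1]
opening: 0.0857
```

Call:
{"api": "send_rows", "payload": {"series": [[[0,0,0],0],[[0,0,0],0],[[0,0,0],0],[[0,0,0],0],[[0,0,0],0],[[0,0,0],0],[[0,0,0],0],[[0,0,0],0]], "fingers": 1, "squeeze": 50}}

```text
t: 10.52
ee_pos: [0.5876, 0.3492, 0.2254]
eef_rot: [2.157, 2.278, 0.003]
wrist_force: [-0.2, -0.5, 5.5]
opening: 0.0327
```

```bash
python3 - <<'E'
from h import *; from station import vision,sensors
s=sensors.sense();print(s["t"],s["ee_pos"],s["opening"],s["wrist_force"])
print(go(s,[.6595,.0285,.40],-14.1))
E
```

```text
10.525 [0.58759547 0.34918248 0.22537743] 0.03273426252886395 [-0.19484347 -0.54769948  5.5278756 ]
(array([-32.44,   5.52, -17.38]), np.float64(17.21790565521428), 'j6', 117.7, 'curhead', 3.1)
```

Call:
{"api": "send_rows", "payload": {"series": [[[0,0,-3],0],[[0,0,-8],0],[[0,0,-13],0],[[-2,0,-17.4],3],[[-8,1.4,-17.4],6],[[-14,2.4,-17.4],9],[[-20,3.4,-17.4],12],[[-26,4.4,-17.4],15],[[-30,5.2,-17.4],17.2],[[-32.4,5.5,-17.4],17.2],[[-32.4,5.5,-17.4],17.2],[[-32.4,5.5,-17.4],17.2]]}}

```text
t: 12.02
ee_pos: [0.6592, 0.0299, 0.4001]
eef_rot: [2.473, 1.932, 0.004]
wrist_force: [-0.3, -0.3, -1.3]
opening: 0.0327
```

```bash
python3 - <<'E'
from h import *; from station import vision,sensors
s=sensors.sense();p=vision.camera_params("wrist");im=vision.grab_frame("wrist")[:,:,::-1].copy()
print(s["t"],s["ee_pos"],s["opening"],s["wrist_force"]); cv2.imwrite("pics/w5.png",im)
# held crown far edge: expect at tool (.015,0,.0804)
T=R.from_rotvec(s["eef_rot"])
for y in (-.03,.03): 
  u=proj(p,s["ee_pos"]+T.apply([.015,y,.0804]))[0];c=int(u[0]);print(u,im[int(u[1])-14:int(u[1])+14,c].sum(1)//3)
print(go(s,[.6597,.0285,.237],-14.1))
E
```

```text
12.025 [0.65916289 0.02986773 0.40008833] 0.0327417230358611 [-0.32840991 -0.2926453  -1.29621883]
[257.43257957 228.28463236] [155 158 159 163 165 164 156 132  92  67  79 101 115 121 124 123 124 124
 124 124 124 124 123 125 123 121 117 104]
[376.13810565 228.22788979] [154 157 157 158 160 155 145 115  75  55  60  69  75  75  76  76  76  74
  77  76  76  76  75  74  76  77  76  74]
(array([-1.200e-01,  1.000e-02,  1.631e+01]), np.float64(0.0853477121954711), 'j6', 106.6, 'curhead', -14.0)
```

Call:
{"api": "send_rows", "payload": {"series": [[[-0.3,0,2],0],[[-0.3,0,5],0],[[-0.3,0,8],0],[[-0.3,0,11],0],[[-0.3,0,13.5],0],[[-0.3,0,15],0],[[-0.3,0,16],0],[[-0.3,0,16.3],0],[[-0.3,0,16.5],0],[[-0.3,0,16.5],0]]}}

```text
t: 13.32
ee_pos: [0.6594, 0.027, 0.2357]
eef_rot: [2.472, 1.932, 0.005]
wrist_force: [0.3, 0.1, -1.2]
opening: 0.0323
```

```bash
python3 - <<'E'
from h import *; from station import vision,sensors
s=sensors.sense();print(s["ee_pos"],s["wrist_force"])
S=vision.grab_frame("scene")[:,:,::-1];D=vision.grab_frame("side")[:,:,::-1]
c=lambda im,x,y,w:cv2.resize(im[y-w:y+w,x-w:x+w],(400,400),interpolation=2)
cv2.imwrite("pics/m3.png",np.hstack([c(S,335,220,60),c(D,285,185,60)]))
E
```

```text
[0.65938062 0.02703247 0.23570022] [ 0.29959026  0.08508621 -1.18913953]
```

View pics/m3.png

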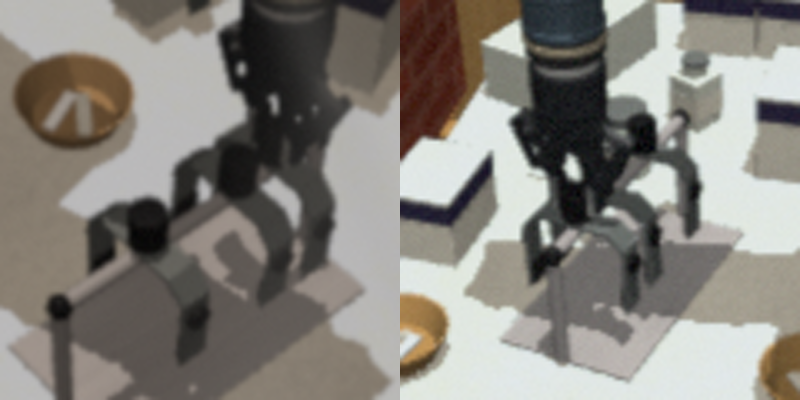

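Both arms are astride and there is a clear gap to the hung band. I'll seat it and release.

Call:
{"api": "send_rows", "payload": {"series": [[[0,0,0.1],0],[[0,0,0.2],0],[[0,0,0.2],0]]}}

```text
t: 13.8
ee_pos: [0.6594, 0.027, 0.2352]
eef_rot: [2.471, 1.931, 0.008]
wrist_force: [-3.2, 0.5, 9.5]
opening: 0.0327
```

Call:
{"api": "send_rows", "payload": {"series": [[[0,0,0],0],[[0,0,0],0],[[0,0,0],0],[[0,0,0],0],[[0,0,0],0],[[0,0,-1],0],[[0,0,-3],0],[[0,0,-6],0],[[0,0,-9],0],[[0,0,-9],0]], "fingers": 0}}

```text
t: 15.05
ee_pos: [0.6596, 0.0271, 0.3285]
eef_rot: [2.469, 1.929, 0.014]
wrist_force: [-0.0, 0.7, 0.4]
opening: 0.0854
```

```bash
python3 - <<'E'
from h import *; from station import vision,sensors
s=sensors.sense();print(s["t"],s["ee_pos"],s["opening"])
p=vision.camera_params("wrist");im=vision.grab_frame("wrist")[:,:,::-1]
u=proj(p,[[.6595,.0285,.173]])[0];print(u,blob(im,tuple(int(v) for v in u),45,45))
cv2.imwrite("pics/w6.png",im)
print(go(s,[.3596,.3,.31],-12))
E
```

```text
15.05 [0.65956374 0.02711784 0.32852596] 0.08535911199485963
[313.38767762 204.0956972 ] (array([314.7490242 , 211.42076503]), array([  23,   18,   48,   72, 2562], dtype=int32))
(array([ 19.22, -35.73,   1.47]), np.float64(-1.997101046555656), 'j6', 106.4, 'curhead', -14.0)
```

Call:
{"api": "send_rows", "payload": {"series": [[[3,-5,0],0],[[6,-11,0],0],[[9,-17,0],0],[[12,-23,0],0],[[15.5,-29,0.5],0],[[18,-33,1],-2],[[19.2,-35.7,1.5],-2],[[19.2,-35.7,1.5],-2],[[19.2,-35.7,1.5],-2]]}}

```text
t: 16.23
ee_pos: [0.3594, 0.2995, 0.3082]
eef_rot: [2.435, 1.973, 0.01]
wrist_force: [-0.0, 0.0, 0.1]
opening: 0.0852
```

```bash
python3 - <<'E'
from h import *; from station import vision,sensors
s=sensors.sense();p=vision.camera_params("wrist");im=vision.grab_frame("wrist")[:,:,::-1].copy()
print(s["t"],s["ee_pos"])
cv2.imwrite("pics/w7.png",im); np.save("w7.npy",p,allow_pickle=True)
u=proj(p,[[.3586,.3,.128]])[0];print(u,blob(im,tuple(int(v) for v in u),45,32))
E
```

```text
16.225 [0.35940143 0.29952691 0.30819273]
[313.16678858 194.71715508] (array([314.77680798, 195.39027431]), array([  25,   22,   43,   49, 1604], dtype=int32))
```

View pics/w7.png

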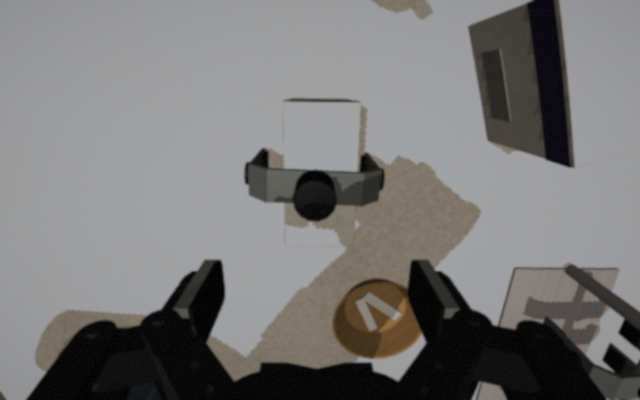

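Visor a's knob is at (315,195) and its crown edges are level in the image, so no turn is needed.

```bash
python3 - <<'E'
from h import *; from station import vision,sensors
s=sensors.sense();p=np.load("w7.npy",allow_pickle=True).item()
hd=lambda a,b,z:(lambda q:np.degrees(np.arctan2(*(q[1]-q[0])[1::-1])))(onz(p,[a,b],z))
print(hd((270,171),(362,172),.11),hd((267,202),(365,205),.11),hd((283,99),(361,100),.105))
q=onz(p,[(314.8,195.7)],.134)[0];print(q,go(s,[*q[:2],.1885],-12.5))
E
```

```text
-12.758872839807667 -14.044504190317232 -12.660646480082248
[0.36008842 0.30084804 0.134     ] (array([ 0.15, -0.12, 11.98]), np.float64(0.4765762003076759), 'j6', 142.0, 'curhead', -12.0)
```

Call:
{"api": "send_rows", "payload": {"series": [[[0.2,-0.1,3],0.8],[[0.3,-0.1,6],0.8],[[0.3,-0.1,9],0.8],[[0.3,-0.1,11.3],0.8],[[0.3,-0.1,12],0.8],[[0.3,-0.1,12],0.8]]}}

```text
t: 17.02
ee_pos: [0.3611, 0.3019, 0.1884]
eef_rot: [2.451, 1.954, 0.01]
wrist_force: [0.2, 0.4, -0.5]
opening: 0.0854
```

Call:
{"api": "send_rows", "payload": {"series": [[[0,0,0],0],[[0,0,0],0],[[0,0,0],0],[[0,0,0],0],[[0,0,0],0],[[0,0,0],0],[[0,0,0],0],[[0,0,0],0]], "fingers": 1, "squeeze": 50}}

```text
t: 18.02
ee_pos: [0.3612, 0.3021, 0.1891]
eef_rot: [2.451, 1.954, 0.012]
wrist_force: [-0.2, -0.5, 5.6]
opening: 0.033
```

```bash
python3 - <<'E'
from h import *; from station import vision,sensors
s=sensors.sense();print(s["t"],s["ee_pos"],s["eef_rot"],s["opening"],s["wrist_force"])
print(go(s,[.6364,-.0646,.40],-14.1))
E
```

```text
18.025 [0.36123078 0.30211904 0.1891194 ] [2.4510918  1.95384537 0.01157101] 0.03299135518914847 [-0.2036222  -0.45326104  5.57733259]
(array([-29.59,  35.21, -20.77]), np.float64(1.2185850718110913), 'j6', 143.0, 'curhead', -12.9)
```

Call:
{"api": "send_rows", "payload": {"series": [[[0,0,-3],0],[[0,0,-8],0],[[0,0,-13],0],[[0,0,-18],0],[[-3,3,-20.8],1.2],[[-7,8,-20.8],1.2],[[-11,13,-20.8],1.2],[[-15,18,-20.8],1.2],[[-19,23,-20.8],1.2],[[-23,28,-20.8],1.2],[[-27,32.5,-20.8],1.2],[[-29.6,35.2,-20.8],1.2],[[-29.6,35.2,-20.8],1.2],[[-29.6,35.2,-20.8],1.2]]}}

```text
t: 19.77
ee_pos: [0.636, -0.0645, 0.3999]
eef_rot: [2.472, 1.928, 0.011]
wrist_force: [-0.3, 1.1, -1.5]
opening: 0.0328
```

```bash
python3 - <<'E'
from h import *; from station import vision,sensors
s=sensors.sense();p=vision.camera_params("wrist");im=vision.grab_frame("wrist")[:,:,::-1].copy()
print(s["t"],s["ee_pos"],s["eef_rot"],s["opening"],s["wrist_force"]); cv2.imwrite("pics/w8.png",im);np.save("w8.npy",p,allow_pickle=True)
T=R.from_rotvec(s["eef_rot"]); print("tool z",T.as_matrix()[:,2])
for y in (-.03,.03): 
  u=proj(p,s["ee_pos"]+T.apply([.015,y,.079]))[0];c=int(u[0]);print(u,im[int(u[1])-14:int(u[1])+14,c].sum(1)//3)
print(go(s,[.6364,-.0646,.2365],-14.1))
E
```

```text
19.775 [ 0.63603993 -0.06447844  0.39990719] [2.47240056 1.9283689  0.01092583] 0.03277449780974304 [-0.29987779  1.07787565 -1.48826483]
tool z [ 9.22938040e-03 -5.01737617e-04 -9.99957282e-01]
[257.01263448 229.39694133] [ 91 114 142 162 169 169 166 166 165 164 164 165 159 140  99  68  74  98
 116 127 129 130 130 130 128 128 126 116]
[376.6888081  229.34266967] [165 166 167 168 166 163 162 164 166 164 165 167 167 165 162 158 141 105
  66  54  64  73  76  80  80  81  83  81]
(array([-0.03, -0.11, 16.34]), np.float64(0.005020315401665698), 'j6', 98.3, 'curhead', -14.1)
```

View pics/w8.png

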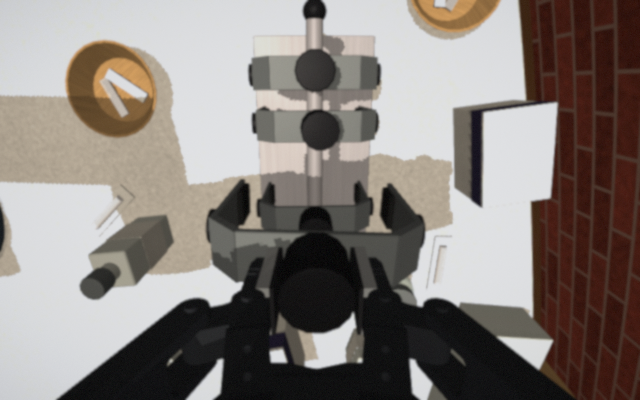

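The view shows b at (316,70) and the hung one at (321,129), evenly spaced. c's crown far edge is at v≈206, and the held band is turned about 1.7°. I'll aim for the middle of the free gap.

```bash
python3 - <<'E'
from h import *; from station import vision,sensors
s=sensors.sense();p=np.load("w8.npy",allow_pickle=True).item();g=cv2.imread("pics/w8.png").astype(int).sum(2)//3
for c in (280,290,345,352): print(c,"hung",g[104:146,c].tolist(),"c",g[196:222,c].tolist(),"b",g[50:95,c].tolist())
E
```

```text
280 hung [212, 211, 210, 202, 182, 145, 118, 123, 136, 142, 144, 143, 143, 145, 144, 143, 143, 143, 141, 142, 142, 141, 141, 141, 141, 142, 142, 141, 141, 140, 140, 140, 140, 141, 140, 139, 138, 142, 160, 190, 204, 206] c [126, 125, 124, 126, 124, 124, 123, 124, 119, 106, 83, 72, 78, 81, 82, 82, 81, 82, 82, 82, 83, 83, 82, 82, 81, 80] b [214, 214, 212, 213, 204, 180, 156, 148, 150, 149, 149, 148, 149, 149, 150, 148, 148, 149, 148, 148, 148, 148, 148, 148, 149, 148, 148, 149, 149, 148, 148, 149, 149, 148, 148, 148, 148, 147, 141, 127, 118, 122, 129, 141, 169]
290 hung [211, 213, 211, 211, 210, 197, 168, 144, 140, 142, 143, 143, 142, 143, 143, 142, 142, 141, 141, 141, 142, 140, 141, 140, 140, 139, 139, 140, 140, 139, 139, 139, 139, 138, 138, 137, 136, 140, 158, 188, 203, 206] c [121, 122, 123, 123, 123, 122, 122, 123, 117, 104, 81, 73, 79, 81, 82, 82, 82, 81, 81, 83, 83, 83, 81, 81, 80, 81] b [211, 211, 211, 209, 201, 177, 154, 147, 147, 147, 149, 147, 148, 147, 147, 148, 147, 147, 148, 148, 146, 148, 148, 147, 147, 147, 147, 147, 147, 148, 147, 147, 146, 146, 146, 147, 147, 144, 138, 
[... 457 characters left out ...]
, 140, 140, 139, 140, 140, 139, 141, 141, 140, 140, 139, 139, 140, 141, 140, 140, 140, 140, 139, 136, 128, 117, 114, 118, 119, 119, 120]
352 hung [196, 196, 197, 196, 194, 179, 151, 132, 131, 131, 132, 132, 131, 132, 132, 131, 132, 133, 133, 131, 133, 133, 134, 131, 131, 131, 131, 132, 131, 132, 132, 130, 131, 130, 131, 130, 132, 139, 159, 181, 193, 193] c [113, 112, 114, 112, 116, 117, 120, 117, 104, 80, 70, 78, 80, 82, 81, 81, 80, 80, 80, 80, 80, 80, 81, 81, 79, 79] b [194, 193, 193, 190, 175, 153, 138, 138, 138, 138, 139, 138, 138, 139, 139, 139, 139, 139, 140, 139, 139, 140, 138, 139, 138, 138, 139, 140, 139, 139, 138, 140, 139, 139, 139, 139, 137, 136, 127, 118, 115, 119, 121, 122, 120]
```

```bash
python3 - <<'E'
from h import *; from station import vision,sensors
s=sensors.sense();p=np.load("w8.npy",allow_pickle=True).item()
q=onz(p,[(317,55),(317,88.5),(317,109.8),(317,142.5),(317,206.3)],.155)[:,:2];d=q[0]-q[-1];d/=np.linalg.norm(d)
a=(q-q[-1])@d;print("along mm",a*1e3)
bar=np.array([.63705,-.06162]);x=q[-1]+d*a[3]/2; bd=np.array([np.cos(np.radians(75.9)),np.sin(np.radians(75.9))])
P=bar+bd*((x-bar)@bd);print(P,go(s,[*P,.2365],-14.1))
E
```

```text
along mm [144.84907624 115.82192914  96.59783842  65.75349496   0.        ]
[ 0.63625096 -0.0648011 ] (array([-0.1 , -0.1 , 16.38]), np.float64(0.055396657914272396), 'j6', 98.3, 'curhead', -14.0)
```

Call:
{"api": "send_rows", "payload": {"series": [[[0.1,-0.1,2],-1.7],[[0.1,-0.1,5],-1.7],[[0.1,-0.1,8],-1.7],[[0.1,-0.1,11],-1.7],[[0.1,-0.1,13.5],-1.7],[[0.1,-0.1,15],-1.7],[[0.1,-0.1,16],-1.7],[[0.1,-0.1,16.3],-1.7],[[0.1,-0.1,16.5],-1.7],[[0.1,-0.1,16.6],-1.7],[[0.1,-0.1,16.6],-1.7]]}}

```text
t: 21.2
ee_pos: [0.6369, -0.063, 0.2346]
eef_rot: [2.442, 1.965, 0.012]
wrist_force: [0.6, -0.1, -1.6]
opening: 0.0326
```

Call:
{"api": "send_rows", "payload": {"series": [[[0,0,0],0],[[0,0,0],0],[[0,0,0],0],[[0,0,0],0],[[0,0,0],0],[[0,0,-1],0],[[0,0,-3],0],[[0,0,-6],0],[[0,0,-10],0],[[0,0,-15],0],[[0,0,-16],0],[[0,0,-16],0]], "fingers": 0}}

```text
t: 22.7
ee_pos: [0.6354, -0.0628, 0.3953]
eef_rot: [2.441, 1.965, 0.014]
wrist_force: [0.1, -0.7, 0.7]
opening: 0.0854
```

```bash
python3 - <<'E'
from h import *; from station import vision,sensors
s=sensors.sense();p=vision.camera_params("wrist");W=vision.grab_frame("wrist")[:,:,::-1]
S=vision.grab_frame("scene")[:,:,::-1];D=vision.grab_frame("side")[:,:,::-1]
print(s["t"],s["ee_pos"],s["wrist_force"])
np.save("w9.npy",p,allow_pickle=True); cv2.imwrite("pics/w9.png",W)
c=lambda im,x,y,w:cv2.resize(im[y-w:y+w,x-w:x+w],(300,300),interpolation=2)
cv2.imwrite("pics/m4.png",np.hstack([np.vstack([c(S,335,220,60),c(D,285,180,60)]),cv2.resize(W[:,120:520],(500,500)).copy() if 0 else cv2.copyMakeBorder(cv2.resize(W[:,120:520],(500,500)),0,100,0,0,0)]))
E
```

```text
22.7 [ 0.63540832 -0.06283221  0.39531857] [ 0.10332356 -0.69626307  0.65414434]
```

View pics/m4.png

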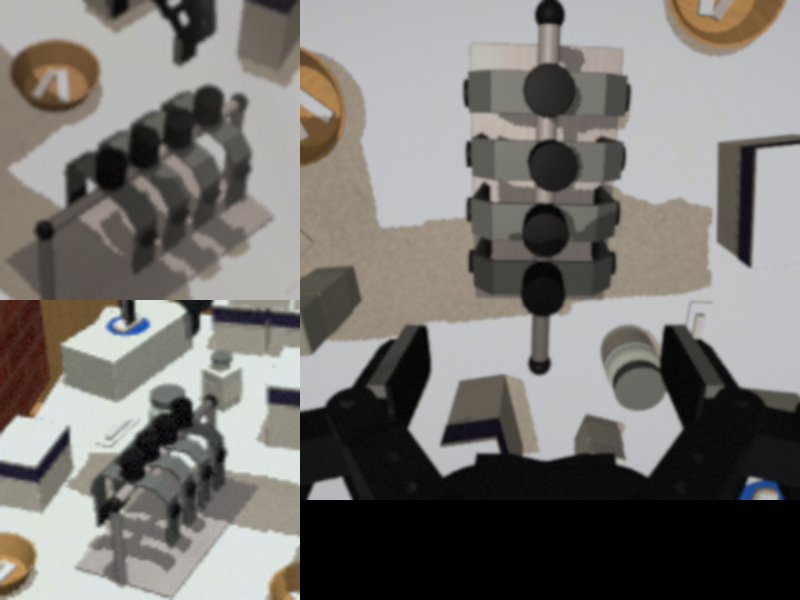

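All four hang side by side with the knobs up. One numeric check of spacing and squareness:

```bash
python3 - <<'E'
from h import *; from station import vision,sensors
p=np.load("w9.npy",allow_pickle=True).item();g=cv2.GaussianBlur(cv2.imread("pics/w9.png"),(3,3),0).astype(int).sum(2)//3
for c in (278,284,342,348):
    d=np.gradient(g[:,c].astype(float)); E=[(v,int(d[v])) for v in range(45,262) if abs(d[v])>9 and abs(d[v])==abs(d[v-2:v+3]).max()]
    print(c,[(v,k,round(float(onz(p,[(c,v)],.155)[0]@[.2436,.9699,0])*1e3)) for v,k in E])
E
```

```text
278 [(55, -18, 204), (91, 11, 173), (109, -19, 157), (145, 10, 124), (161, -16, 108), (207, -13, 61), (238, 13, 26), (254, 16, 7)]
284 [(55, -17, 204), (96, 19, 169), (110, -23, 157), (163, 10, 106), (207, -13, 61), (238, 14, 26), (253, 15, 8)]
342 [(70, -12, 193), (105, 11, 163), (106, 11, 162), (113, -13, 155), (122, -10, 147), (145, 20, 126), (151, -18, 120), (165, 9, 106), (185, -11, 86), (208, -12, 61), (240, 22, 25)]
348 [(57, -14, 204), (106, 15, 162), (113, -17, 156), (145, 17, 126), (151, -18, 120), (165, 9, 106), (193, 10, 78), (208, -13, 61), (240, 26, 25)]
```

```bash
python3 -c "
from station import r
print(r.close_job())"
```

```text
the job is handed in; nothing more can be done
None
```

I hung all three headbands on the rail around the one already there and handed the job in at about 23 s of the 69 s allowed. Along the bar, from the +y end, they run: b, the one already hung, a, c.

- **Last views (wrist, scene and side):** all four have the knob up, sit square across the bar, and have one arm on each side. Nothing looked disturbed in what the crops showed (dishes, jar, carton b); I did not check every bystander one by one. The arm ended retracted, touching nothing.
- **Spacing:** the measured far edges are about 47 to 49 mm apart, which leaves roughly 17 to 18 mm of air between neighbours. The edge positions for a and c are only good to about 2 mm because shading blurred them. No other check disagreed.
- **Forces:** the highest force reading at the end of a move was about 10 N.
- **Headband a:** it was released a hair above the bar (the sensor showed no contact yet), so it settled by about a millimetre.

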